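# Start the screw of a hand press without cross-threading it

### The arm

A 6-joint arm with a two-finger parallel gripper is mounted at the origin on a cart in front of the work surface, level with it; the furniture and walls round the work are solid. World frame = base frame: x ahead of the robot, y to its left, z up, the work surface at z = 0. Lengths are in m, angles in rad, forces in N, time in s.
With the tool pointing down it reaches from about 0.375 to 0.9 m from the base axis. Payload 3.1 kg.
Tool frame: the origin (TCP) lies at the very end of the fingers, on their centre line; the grasp point (between the pads) lies r.grasp_offset behind it (r.grasp_offset is the distance from the TCP to the grasp point, in m); x points along the fingers, y is the direction in which the jaws open and shut, and the axes are right-handed (so a half turn about x gives the same grasp; the last joint's range is limited). The gripper opens to 87 mm and grips with 3 to 60 N. Pads are 19 mm wide; open, the fingers measure 117 mm over their backs; the gripper's body (75 mm by 190 mm) begins 51 mm behind the grasp point.
Start: joints at [1.129, 0.527, 1.433, -0, 1.181, -0.178], TCP at [0.163, 0.603, 0.223] pointing down, gripper open.
Joint ranges: [-3.08, 3.08], [-0.75, 2.2], [0.22, 2.44], [-1.43, 4.57], [0, 2.65], [-2.85, 2.85]. Speed limits (rad/s): [2.79, 2.79, 3.14, 3.14, 3.14, 3.14].

### API

Orientations are given as a unit quaternion [x, y, z, w].
In Python, from cell import r, eyes, regions_of gives the robot as it stands. Calls block until the motion is done:
- r.move_pose(position, orientation): joint-space move of the TCP to a pose.
- r.servo_line(position, attitude=None, feed=0.15, contact_N=None): straight line of the TCP; attitude=None keeps the orientation; feed is the mean speed in m/s. With contact_N (N) it stops when the force on the tool has changed by that much, and returns True; else False.
- r.movej(angles): joint-space move.
- r.let_go() and r.close(strength=None): open the fingers fully, or close them until they stop; strength is the grip in N (None keeps the last).
- r.sleep(seconds).
- r.inverse_kinematics(position, orientation): joint angles nearest the present ones, or None.
- r.get_obs(): the state.
- eyes.grab_frame(name): name is "scene" or "top" or "wrist"; returns a dict with "img" (480x640x3 uint8, red, green, blue), "fx", "fy", "cx", "cy" (pixels), "world_to_cam" (4x4, takes a point from world to camera coordinates); the wrist camera has in their place "tool_from_camera" (4x4, takes a point from camera to tool coordinates, whose origin is the TCP and whose axes are the tool frame's). Camera axes: x right, y down, z forward; pixel columns grow to the right and rows downward; lengths in m; the calibration is good to about 2 mm. A picture is of the moment at which its call begins: read the wrist's pose just before it. There is no depth.
A pose or a line that the arm cannot do raises r.IKError and nothing moves.
- r.finish_job(): hands the job in, once; it reports no verdict.
Trained networks look in a picture, given as the dict that the camera call returned (one of the last four; its "shot" number tells which), for a name from the list of things; names that differ only in an ending like _2 or _b are one class to them, and where a whole thing is asked for, a point or a joint stands for the part that bears it (a point fixed in the world has none). Each returns a list of dicts, best first, with "conf" (0 to 1); they miss things now and then, are a little off and sometimes report something else, mostly with a low value. They report only what shows in the picture. A call takes as long as a camera call.
- regions_of(thing, picture): "mask" (480x640 bool, what is visible of it) and "extent" ([centre column, centre row, width, height] in pixels, round what is visible of it).
The state is a dict: "clock": time; "q": joint angles; "qvel": joint speeds; "effort": joint torques, N m; "eef_pos": TCP position; "eef_rot": TCP orientation; "wrist_force": force on the tool from outside, world axes, zero at the start; "torque": the same for the moment, N m; "finger_gap": finger opening in m.
Only numpy, scipy, OpenCV 4.12 (cv2) and the standard library are available. Lean on these libraries where they do the work, as an engineer would, in place of code of your own. Each camera call takes 0.05 s, during which the arm holds its last target. There are 200 camera calls.

### The job

The crank screw of the small hand press stands in its threaded collar but is not started. Take it by the crank handle, turn it backward (anticlockwise seen from above) until you feel it drop into the start of the thread, then forward (clockwise) one full turn, give or take a few degrees. Finish there, still gripping the handle so the screw stays started: do not let go, and leave the things around the press where they are.

Things in the scene. Friction and masses are not known exactly. Their poses are not given: they have to be found in the camera images.
- press: Small grey hand press, fixed: base 90 x 150 x 12 mm (x, y, z), two steel posts, a cross plate (nut plate, top at 77 mm) and on it a steel collar, 66 mm outer diameter, top at 106 mm, with the coarse thread inside. Origin: underside of the base, under the screw axis; z up; y along the line of the two posts. Its highest parts are the crank arm and handle.
- screw_axis (a point): Point fixed to the press on the vertical axis of the screw, 147 mm above the worktop: the height of the top of the crank arm while the screw is not started.
- crank_hub (a point): Point on the screw: the centre of the top of the crank hub, on the screw's axis. 147 mm above the worktop at the start; sinks with the screw.
- screw_turn (a joint): Turn of the screw, rad; grows forward (clockwise from above). At 0 the crank arm points along the press's own -y, at pi/2 along its own -x. Starts between 0.7 and 2.4. Turned backward, the screw drops into the thread between 0.3 and 0.15 and meets a solid stop at about -0.1. Turned forward undropped, it binds at about 5.8. One turn from the drop reads about 6.3; hard end at 7.2.
- screw_drop (a joint): How far the screw has sunk, m: 0 as it rests on top of the thread, 0.008 after the drop into its start, 0.008 more per turn forward (0.016 after one turn). The screw (about 0.5 kg) sinks by its own weight: do not lift or press it. It turns with about 0.05 N m of friction (1.2 N at the handle) and stays where it is left.
- handle: Black upright sleeve on the crank pin, 24 mm diameter, 40 mm long; origin: centre of its lower end. It circles the screw axis at 42 mm radius, spins freely on its pin and slides freely on it by 22 mm, resting on the crank arm. Held firmly, it keeps its height and the pin (10 mm thick, its head 66 mm above the arm's top) sinks through it: a level circle without turning the hand will do.
- handle_grip (a point): Point to grip: on the axis of the handle sleeve, 24 mm above its lower end (171 mm above the worktop at the start).
- tape_roll: Bystander: roll of tape lying flat, 52 mm diameter, 18 mm high, beside the press; origin at the centre of its underside.
- vial: Bystander: small white-capped vial, 23 mm diameter, 46 mm high, standing behind the press; origin at the centre of its underside.
- petri_dish: Bystander: flat dish, 83 mm diameter, 6 mm high, beside the press; origin at the centre of its underside.
- stain_bottle: Bystander: small stain bottle, 37 mm diameter, 69 mm high, standing further back; origin at the centre of its underside.

How it is judged:
On the way, in this order (a step that is already met when the one before it is completed fails the run):
1. the screw has been turned backward to the start of the thread and has dropped into it (value of joint screw_drop above 0.006 m and value of joint screw_turn below 0.5 rad), for 0.05 s.
2. the screw has been turned forward one turn in the thread (value of joint screw_turn between 5.85 and 6.8 rad and value of joint screw_drop above 0.013 m), for 0.2 s.
At the end, for the whole second after the job is handed in: The screw has sunk more than 13 mm, its turn reads between 5.85 and 6.8 rad (one turn forward from the drop, within about 25 degrees) and rests, and the fingers still grip the handle sleeve with more than 1.5 N (all of step 2 and velocity of joint screw_turn between -0.1 and 0.1 rad/s and contact force between the fingers and handle above 1.5 N); the arm keeps its last pose, push and grip.
It fails at once if a bystander is pushed more than 20 mm (distance of any of tape_roll, vial, petri_dish, stain_bottle from where it was at the start of the episode above 0.02 m).
It also fails if it takes over 64 s, if anything falls off the work surface, if the arm or the gripper's body presses on something with over 40 N, if the wrist force passes 120 N, or if a joint passes its speed limit or range.

## Working session

There is one attempt and no reset: what is moved stays moved. The work goes in short steps, each a Python script; the robot and the scene stay as the last script left them, time stands still between calls to the robot, and variables do not carry over. Pictures are saved under pics/ and viewed, about 8 in all and at most 12, crops included, and the job is handed in when it is done.

```bash
ls; mkdir -p pics
python3 - <<'E'
from cell import r, eyes, regions_of
import cv2,numpy as np
o=r.get_obs(); print(o['clock'],o['eef_pos'],o['eef_rot'],o['finger_gap'],r.grasp_offset)
ims=[]
for c in ['scene','top']:
    f=eyes.grab_frame(c); ims.append(f['img'])
    print(c,f['fx'],f['cx'],f['cy'],np.round(f['world_to_cam'],3).tolist())
    for t in ['press','handle','crank_hub','tape_roll','vial','petri_dish','stain_bottle']:
        for d in regions_of(t,f)[:2]: print(t,round(d['conf'],2),np.round(d['extent'],1))
    cv2.imwrite(f'pics/{c}1.png',f['img'][:,:,::-1])
print(r.get_obs()['clock'])
E
```

```text
pics
0.0 [0.16262185 0.60273208 0.22158398] [ 0.09228357  0.70119553 -0.09371099  0.70073306] 0.08729381237498637 0.0187
scene 457.5734336847054 309.86628976423253 237.91604543250082 [[-0.649, -0.761, -0.018, 0.393], [-0.563, 0.496, -0.661, 0.423], [0.512, -0.418, -0.75, 0.644], [0.0, 0.0, 0.0, 1.0]]
press 0.79 [324.7 279.8  80.  104.8]
handle 0.71 [347.  250.9  20.4  21.6]
crank_hub 0.6 [335.1 250.1  41.1  45.6]
tape_roll 0.64 [305.2 358.4  32.3  35.9]
vial 0.65 [266.  297.2   8.4  19.1]
petri_dish 0.88 [382.2 261.7  37.   29. ]
stain_bottle 0.57 [203.  289.4  21.6  31.7]
top 495.74260792986547 315.67664501598284 234.50864778462332 [[0.001, -1.0, -0.028, 0.023], [-0.987, 0.004, -0.161, 0.597], [0.161, 0.028, -0.987, 0.946], [0.0, 0.0, 0.0, 1.0]]
press 0.61 [323.1 261.9  74.3  54.8]
press 0.3 [330.8 277.1   4.4   4.2]
handle 0.58 [329.6 276.8   3.1   6.7]
crank_hub 0.83 [325.7 262.   29.8  39.4]
tape_roll 0.79 [262.6 303.   28.4  29.3]
vial 0.71 [276.1 230.8   7.6  14.7]
petri_dish 0.85 [394.3 267.8  41.6  37.6]
stain_bottle 0.74 [232.4 188.4  21.2  24. ]
stain_bottle 0.71 [324.7 262.4  29.8  35.1]
0.8
```

Run:
```python
import cv2,numpy as np
a=cv2.imread('pics/scene1.png')[180:400,180:440]; b=cv2.imread('pics/top1.png')[170:340,210:430]
a=cv2.resize(a,None,fx=2.3,fy=2.3,interpolation=cv2.INTER_CUBIC)[:, :400*2]
cv2.imwrite('pics/s1.png',a)
cv2.imwrite('pics/t1.png',cv2.resize(b,None,fx=3.5,fy=3.5,interpolation=cv2.INTER_CUBIC))
```

```text
(no output)
```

View pics/s1.png

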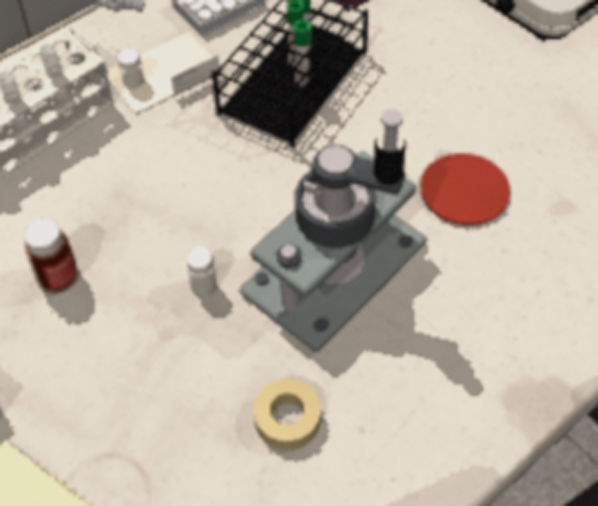

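View pics/t1.png

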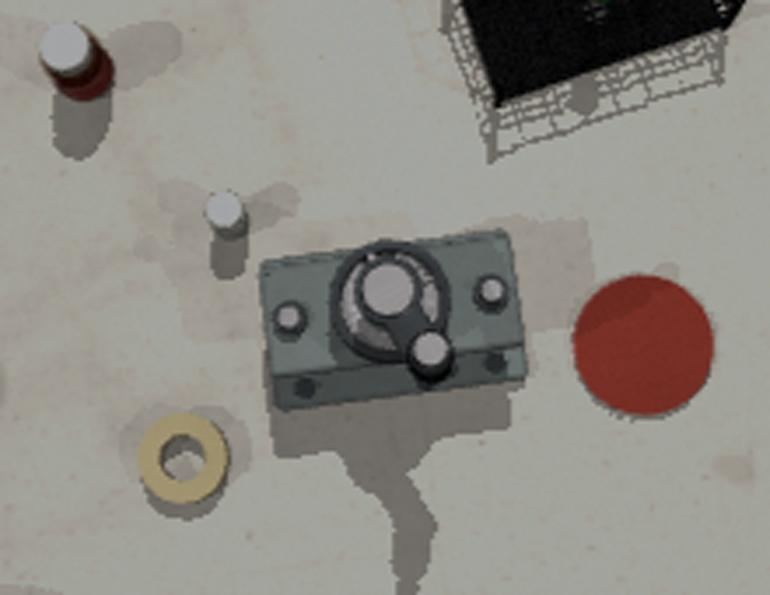

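Both views show the press with the crank pointing toward the robot and to its right. In the top frame the hub is at about (320.9, 252.3) and the pin head at (332.9, 269.1). In the scene frame they are at (325.7, 249.6) and (350.4, 231.3). Next I triangulate them.

```bash
cat > h.py <<'E'
from cell import r, eyes, regions_of
import cv2,numpy as np
from scipy.spatial.transform import Rotation as R
def ray(f,u,v,T=None):
    d=np.array([(u-f['cx'])/f['fx'],(v-f['cy'])/f['fy'],1.])
    C=np.linalg.inv(f['world_to_cam']) if T is None else T
    return C[:3,3],C[:3,:3]@d
def at_z(c,d,z): return c+d*(z-c[2])/d[2]
def tri(rays):
    A=0;b=0
    for c,d in rays:
        d=d/np.linalg.norm(d);P=np.eye(3)-np.outer(d,d);A=A+P;b=b+P@c
    return np.linalg.solve(A,b)
E
python3 - <<'E'
from h import *
s=eyes.grab_frame('scene');t=eyes.grab_frame('top')
for n,a,b,z in [('hub',(325.7,249.6),(320.9,252.3),.147),('pinhead',(350.4,231.3),(332.9,269.1),.213)]:
    ra,rb=ray(s,*a),ray(t,*b); print(n,tri([ra,rb]).round(4),at_z(*ra,z).round(4),at_z(*rb,z).round(4))
for n,u,v in [('postL',290,318),('postR',491,291),('plTL',260,262),('plTR',507,230),('plBR',523,345),('plBL',272,374)]:
    print(n,at_z(*ray(t,210+u/3.5,170+v/3.5),.077).round(4))
for n,h in [('tape_roll',.018),('vial',.046),('petri_dish',.006),('stain_bottle',.069)]:
    g=regions_of(n,t); 
    if g: print(n,at_z(*ray(t,*g[0]['extent'][:2]),h/2).round(3))
E
```

```text
hub [0.5481 0.0098 0.1489] [0.5489 0.0085 0.147 ] [0.5487 0.0101 0.147 ]
pinhead [ 0.5119 -0.0113  0.2117] [ 0.5105 -0.0108  0.213 ] [ 0.5124 -0.0108  0.213 ]
postL [0.541  0.0656 0.077 ]
postR [ 0.5557 -0.0455  0.077 ]
plTL [0.5723 0.0826 0.077 ]
plTR [ 0.5898 -0.0547  0.077 ]
plBR [ 0.5258 -0.0627  0.077 ]
plBL [0.5101 0.0753 0.077 ]
tape_roll [0.464 0.133 0.009]
vial [0.609 0.108 0.023]
petri_dish [ 0.537 -0.139  0.003]
stain_bottle [0.696 0.195 0.034]
```

```bash
cat >> h.py <<'E'
YAW=0.127; AX=np.array([0.5487,0.0099]); RAD=.042
def quat(a):
    x=np.array([0,0,-1.]);y=np.array([np.cos(a),np.sin(a),0])
    return R.from_matrix(np.c_[x,y,np.cross(x,y)]).as_quat()
def circ(th,ax=AX,z=.153):
    w=YAW-np.pi/2-th
    return np.array([*(ax+RAD*np.array([np.cos(w),np.sin(w)])),z])
E
python3 - <<'E'
from h import *
for a in np.radians([0,45,90,135,180,-45,-90,-135]):
    J=[r.inverse_kinematics(circ(t),quat(a)) for t in np.linspace(-.1,6.5,9)]
    if any(j is None for j in J): print(a,'none');continue
    J=np.array(J);print(np.degrees(a).round(),J.min(0).round(2),J.max(0).round(2))
print(r.get_obs()['clock'])
E
```

```text
0.0 [-0.26  0.47  1.59 -0.    0.87 -0.26] [-0.11  0.57  1.8  -0.    0.99 -0.11]
45.0 [-0.26  0.47  1.59 -0.    0.87 -1.05] [-0.11  0.57  1.8  -0.    0.99 -0.89]
90.0 [-0.26  0.47  1.59 -0.    0.87 -1.83] [-0.11  0.57  1.8  -0.    0.99 -1.68]
135.0 [-0.26  0.47  1.59 -0.    0.87 -2.62] [-0.11  0.57  1.8  -0.    0.99 -2.47]
3.141592653589793 none
-45.0 [-0.26  0.47  1.59 -0.    0.87  0.52] [-0.11  0.57  1.8  -0.    0.99  0.68]
-90.0 [-0.26  0.47  1.59 -0.    0.87  1.31] [-0.11  0.57  1.8  -0.    0.99  1.46]
-135.0 [-0.26  0.47  1.59 -0.    0.87  2.09] [-0.11  0.57  1.8  -0.    0.99  2.25]
1.1
```

Run:
```python
from h import *
p=circ(1.18); q=quat(np.radians(-60))
r.move_pose([p[0],p[1],.29],q)
o=r.get_obs();f=eyes.grab_frame('wrist')
T=np.eye(4);T[:3,:3]=R.from_quat(o['eef_rot']).as_matrix();T[:3,3]=o['eef_pos'];T=T@f['tool_from_camera']
np.save('T.npy',T);print(o['eef_pos'],o['clock'],o['wrist_force'],f['fx'],f['cx'],f['cy'])
W=np.linalg.inv(T)
im=f['img'][:,:,::-1].copy()
for P,c in [((*AX,.147),(0,255,0)),((p[0],p[1],.213),(0,0,255)),((p[0],p[1],.187),(255,0,0))]:
    x=W@np.array([*P,1]);u=f['fx']*x[0]/x[2]+f['cx'];v=f['fy']*x[1]/x[2]+f['cy'];print(u,v)
    cv2.drawMarker(im,(int(round(u)),int(round(v))),c,0,14,1)
for n in ['handle','crank_hub']:
    for d in regions_of(n,f)[:1]: print(n,d['conf'],d['extent'])
cv2.imwrite('pics/w1.png',im)
```

```text
[ 0.51217922 -0.01012412  0.28992772] 3.6167 [-0.24474677 -0.54175577  0.37077774] 410.598180511943 319.646731299623 237.04858806546113
322.0901549900028 166.40501037462917
322.1316633797374 248.81700705638693
321.89872970406077 236.53838764155935
handle 0.87 [321.5, 221.5, 33.2, 26.8]
crank_hub 0.82 [323.1, 202.6, 54.1, 117.1]
```

View pics/w1.png

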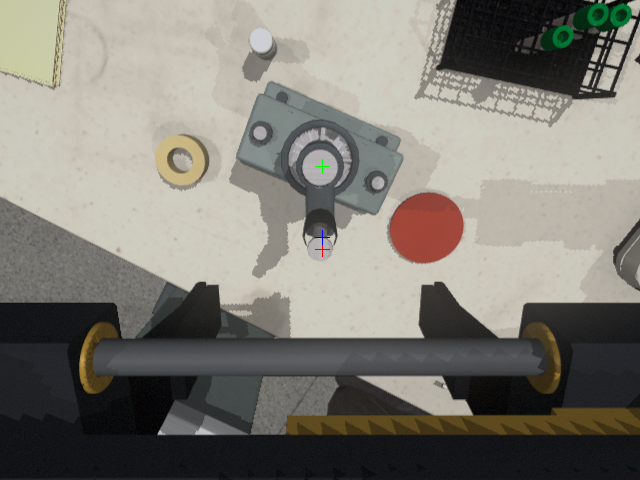

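The wrist view agrees with the measured positions to about 1–2 px: hub at (321, 167), pin head at (320, 249). I'll descend, grip and check the force.

Run:
```python
from h import *
p=circ(1.18)
print(r.servo_line([p[0],p[1],.21],feed=.1), r.servo_line(p,feed=.05,contact_N=8))
o=r.get_obs();print(o['eef_pos'],o['wrist_force'],o['clock'])
r.close(15);r.sleep(.2)
o=r.get_obs();print(o['eef_pos'],o['finger_gap'],o['wrist_force'],o['clock'])
```

```text
False False
[ 0.51249909 -0.01096189  0.15331078] [-0.2147102  -0.80936536 -0.10369563] 6.0083
[ 0.51211362 -0.01080605  0.152961  ] 0.02341846249846106 [-0.65794742 -0.07727903  0.9323492 ] 7.2583
```

```bash
cat >> h.py <<'E'
def go(ths,ax=AX,feed=.05,lim=12,every=1):
    for i,t in enumerate(ths):
        r.servo_line(circ(t,ax),feed=feed)
        o=r.get_obs();w=YAW-np.pi/2-t;e=np.array([np.cos(w),np.sin(w)]);tf=np.array([e[1],-e[0]])
        F=o['wrist_force'];m=o['eef_pos'][:2]-AX;th=YAW-np.pi/2-np.arctan2(m[1],m[0])
        if i%every==0 or np.linalg.norm(F)>lim: print('t%.2f act%.2f R%.4f rad%.1f tan%.1f z%.1f clk%.1f'%(t,th,np.hypot(*m),F[:2]@e,F[:2]@tf,F[2],o['clock']))
        if np.linalg.norm(F)>lim: return False
    return True
E
python3 - <<'E'
from h import *
go(np.arange(1.05,.29,-.15)); go(np.arange(.25,.07,-.05),feed=.02)
E
```

```text
t1.05 act1.05 R0.0419 rad-1.1 tan2.1 z0.2 clk7.5
t0.90 act0.88 R0.0418 rad-1.0 tan-1.1 z0.1 clk7.8
t0.75 act0.75 R0.0417 rad-3.6 tan1.2 z1.3 clk8.1
t0.60 act0.59 R0.0416 rad-4.7 tan1.3 z-1.2 clk8.3
t0.45 act0.46 R0.0415 rad-5.2 tan1.7 z-0.5 clk8.6
t0.30 act0.32 R0.0414 rad-5.4 tan0.6 z1.5 clk8.9
t0.25 act0.28 R0.0414 rad-5.6 tan1.5 z-0.3 clk9.2
t0.20 act0.21 R0.0413 rad-5.5 tan-0.2 z-0.1 clk9.4
t0.15 act0.16 R0.0413 rad-5.8 tan0.2 z-0.6 clk9.7
t0.10 act0.14 R0.0413 rad-6.0 tan1.6 z-0.3 clk9.9
```

```bash
sed -i 's/AX=np.array(.*\]); RAD/AX=np.array([0.5487,0.0110]); RAD/' h.py
python3 - <<'E'
from h import *
go([.1,.05,.02],feed=.02)
o=r.get_obs();s=eyes.grab_frame('scene');t=eyes.grab_frame('top')
a=cv2.resize(s['img'][200:320,260:420],None,fx=4,fy=4,interpolation=cv2.INTER_CUBIC)
b=cv2.resize(t['img'][220:310,270:390],None,fx=4,fy=4,interpolation=cv2.INTER_CUBIC)[:, :]
cv2.imwrite('pics/s2.png',a[:,:,::-1]);cv2.imwrite('pics/t2.png',b[:,:,::-1])
W=s['world_to_cam']
for z in (.147,.139):
    x=W@np.array([*AX,z,1]);print((s['fx']*x[0]/x[2]+s['cx']-260)*4,(s['fy']*x[1]/x[2]+s['cy']-200)*4)
E
```

```text
t0.10 act0.13 R0.0423 rad-0.8 tan3.3 z-0.2 clk10.2
t0.05 act0.05 R0.0422 rad-0.9 tan3.0 z-1.0 clk10.4
t0.02 act0.02 R0.0422 rad-0.6 tan2.2 z-0.4 clk10.7
258.7939305531031 201.53963826033907
258.68752334458077 213.0245137159136
```

View pics/s2.png

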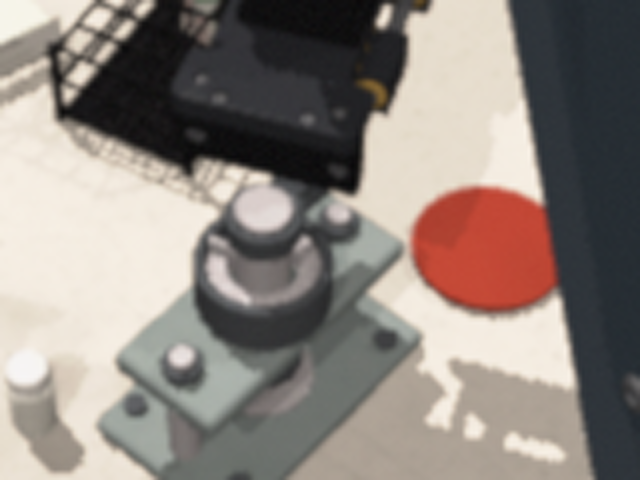

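The hub top now sits at about (262, 208) in this crop. It was at (263, 198) at the start, and an 8 mm sink should move it about 11.5 px. I'll measure the shift numerically by template matching.

```bash
cat >> h.py <<'E'
def hubshift(name='scene1'):
    A=cv2.imread('pics/%s.png'%name);f=eyes.grab_frame('scene');B=f['img'][:,:,::-1].copy()
    up=lambda I:cv2.resize(I,None,fx=8,fy=8,interpolation=cv2.INTER_CUBIC)
    T=up(A[242:257,317:335]);S=up(B[235:270,310:342])
    m=cv2.matchTemplate(S,T,cv2.TM_CCOEFF_NORMED);_,v,_,l=cv2.minMaxLoc(m)
    W=f['world_to_cam'];pv=lambda z:(lambda x:f['fy']*x[1]/x[2])(W@np.array([*AX,z,1]))
    dv=l[1]/8+235-242; k=(pv(.131)-pv(.147))/16
    print('match %.2f du %.2f dv %.2f sink %.1f mm'%(v,l[0]/8+310-317,dv,dv/k)); return f
E
python3 - <<'E'
from h import *
hubshift()
E
```

```text
match 0.80 du -0.50 dv 4.00 sink 11.2 mm
```

Run:
```python
from h import *
go(np.arange(.15,3.2,.15),feed=.04,every=2,lim=14)
hubshift()
```

```text
t0.15 act0.11 R0.0423 rad-0.8 tan-2.6 z-0.5 clk11.1
t0.45 act0.47 R0.0424 rad0.6 tan-0.9 z0.4 clk11.7
t0.75 act0.77 R0.0424 rad2.3 tan-1.0 z0.9 clk12.3
t1.05 act1.07 R0.0425 rad3.0 tan-0.9 z-0.7 clk13.0
t1.35 act1.37 R0.0425 rad2.9 tan-1.0 z0.2 clk13.6
t1.65 act1.66 R0.0424 rad3.2 tan-0.3 z-0.5 clk14.2
t1.95 act-4.33 R0.0424 rad3.5 tan-0.9 z0.2 clk14.8
t2.25 act-4.02 R0.0422 rad5.2 tan-0.6 z0.1 clk15.4
t2.55 act-3.72 R0.0421 rad5.0 tan-0.7 z-0.6 clk16.1
t2.85 act-3.41 R0.0419 rad4.4 tan0.0 z-0.2 clk16.7
t3.15 act-3.10 R0.0417 rad2.4 tan-0.1 z-0.1 clk17.3
match 0.53 du 7.00 dv -6.00 sink -16.8 mm
```

Run:
```python
from h import *
if go(np.r_[np.arange(3.3,6.25,.15),6.3],feed=.04,every=2,lim=14):
    r.sleep(.5); f=hubshift()
    cv2.imwrite('pics/s3.png',cv2.resize(f['img'][200:320,260:420],None,fx=4,fy=4,interpolation=cv2.INTER_CUBIC)[:,:,::-1])
    o=r.get_obs();print(o['finger_gap'],o['wrist_force'],o['clock'])
```

```text
t3.30 act-2.96 R0.0417 rad1.1 tan-1.2 z0.6 clk17.6
t3.60 act-2.67 R0.0417 rad-2.2 tan-0.4 z-0.8 clk18.3
t3.90 act-2.37 R0.0416 rad-3.9 tan-0.6 z-1.2 clk18.9
t4.20 act-2.08 R0.0416 rad-5.3 tan-1.0 z-0.4 clk19.5
t4.50 act-1.79 R0.0416 rad-4.3 tan-0.8 z-1.0 clk20.1
t4.80 act-1.49 R0.0416 rad-5.5 tan-1.3 z-0.4 clk20.7
t5.10 act-1.20 R0.0417 rad-5.1 tan-0.6 z-0.7 clk21.3
t5.40 act-0.90 R0.0418 rad-5.0 tan-0.9 z-0.3 clk22.0
t5.70 act-0.61 R0.0419 rad-5.3 tan-0.5 z-0.0 clk22.6
t6.00 act-0.32 R0.0421 rad-4.6 tan-0.2 z0.2 clk23.2
t6.30 act-0.02 R0.0423 rad-4.8 tan-2.0 z0.1 clk23.8
match 0.82 du -0.25 dv 6.50 sink 18.2 mm
0.023802730176501464 [ 0.65328493  3.85984915 -0.28796024] 24.3583
```

View pics/s3.png

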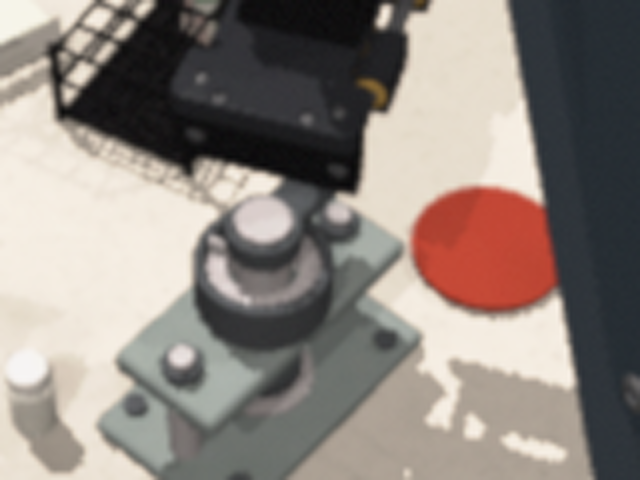

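The hub has sunk again, from row 208 to about 218 (roughly 8 mm). The arm points the same way as at the drop, and nothing bound at 5.8. The grip is still holding, so I'm handing in.

Run:
```python
from h import *
o=r.get_obs();print(np.abs(o['qvel']).max(),o['finger_gap'],o['clock']);r.finish_job()
```

```text
0.0017235809296301076 0.023802730176501464 24.3583
the job is handed in; nothing more can be done
```

I handed the job in at 24.4 s with the screw one full turn forward in the thread and the handle still gripped. No verdict was reported.

**What I did:** I gripped the handle at 15 N with the screw at about 1.18 rad. I turned it back to about 0.02 rad, where it dropped, then forward on a level circle to 6.3 rad commanded (about 6.26 rad measured).

**Last checks:**
- **Sink:** By eye in the scene camera, the hub sank about 7–8 mm at the drop and about 8 mm more over the turn. I did not feel the drop in the wrist force; only the pictures showed it.
- **Binding:** Nothing bound at 5.8 rad. Forces stayed at about 6 N or less.
- **Grip and rest:** Finger gap was 23.8 mm on the 24 mm sleeve, and the arm was at rest.
- **Bystanders:** The vial and petri dish look unmoved in the last picture. The tape roll and stain bottle were out of that crop, but the gripper stayed well above them.

**Disagreements:**
- **Template matching:** It read 11.2 mm and 18.2 mm where about 8 and 16 mm were expected. The fit was only moderate (0.80 and 0.82). One mid-turn reading was meaningless, probably because the gripper hid the hub.
- **Screw axis:** My first estimate was about 1 mm off. The radial force showed this and I corrected it before the forward turn.

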